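Clamp a specimen in a spring-loaded clamshell jig and hold the locking pin home

TASK

Lay the rectangular black specimen block flat and square in the pocket of the open clamping jig and let go of it, swing the jig's lid down onto it, then take the locking pin from its stand and push it down through the hole in the lid into the hole in the base, until the pin's collar presses the lid fully shut. A spring pad under the specimen pushes the lid up again, so the job finishes while you are still holding the pin pressed down with the lid shut: do not let go. Leave the bottle, jar, screwdriver and round puck where they are.

Things in the scene. Friction and masses are not known exactly. Their poses are not given: they have to be found in the camera images.
- jig: Fixed aluminium clamshell jig base, 132 (x) x 84 (y) x 36 mm high. Origin on the table under the pocket centre; x points to the hinge, y along the hinge axis, z up. Hinge axis at x = 52, z = 36 mm, with two cheeks at y = +-36 up to z = 48 mm. The steel lid, hinged here, is 56 wide x 8 mm thick, reaches 118 mm from the hinge axis, 0.15 kg.
- pocket (a point): Centre of the pocket floor (jig z = 22 mm), axes as the jig's. Pocket 64 (x) x 34 (y) mm, 14 mm deep; the top 4 mm of its walls slope out by 2 mm as a lead-in. Its walls stand only at the ends: a slot 33 mm wide (x -16.5 to 16.5), floor at jig z = 10 mm, runs across the whole base along y, so fingers can straddle the specimen.
- pad (a joint): Downward travel in m (0 = up, at most 0.006) of the rubber spring pad, 50 x 20 mm, that is the pocket's floor. Gives way at about 2 N, then 2 N per mm. It is pressed 4 mm when the lid is shut on the specimen.
- lid (a joint): Lid angle: 0 = shut flat on the base, 1.57 upright; starts at 1.75 to 1.95, leaning back beyond the hinge (stop 2.05). Friction keeps it in place above about 1.2; pushed below about 0.9 it sinks by itself in a second or so. A rounded bar 4 mm proud of its inner face, 52 mm from the hinge, then rests on the specimen at about 0.07; about 5 N down at its hole shut it fully.
- lid_hole (a point): Centre of the pin hole in the lid, on the lid's upper (outer) face, 100 mm from the hinge axis; a 14 mm through hole in the 8 mm thick lid. Moves with the lid; z is the lid's outward normal, x points from the hole to the hinge.
- base_hole (a point): Centre of the mouth of the pin hole in the base top (jig x = -48, y = 0, z = 36 mm); 12.5 mm hole with a 2 mm chamfer, 26 mm deep. Directly below the lid hole when the lid is shut. Axes as the jig's.
- hinge (a point): Point on the lid's hinge axis at its middle (jig x = 52, y = 0, z = 36 mm). Axes as the jig's. The lid's inner face lies in a plane through this axis.
- specimen: Black specimen block with a polished metal strip in its top, 60 (x) x 30 (y) x 14 mm high, about 60 g, flat on the table at the start. Origin: centre of its underside, z up. Seated, it rests on the pad, its top flush with the base top (underside at jig z = 22 mm); either end may point to the hinge.
- pin: Locking pin, 66 mm long, about 70 g, upright in its stand at the start. Origin: centre of its tip; z up to the head. Steel shaft 10 mm thick from 0 to 28 mm, tip tapered (5 mm wide at the end, full at 6 mm); collar 26 mm wide from 28 to 32 mm; round grey grip 18 mm wide from 32 to 66 mm. Home: collar on the shut lid, tip 20 mm below the base top.
- pin_head (a point): Centre of the top face of the pin's grip, 66 mm above its tip. Axes as the pin's.
- stand: Fixed white stand block 56 x 56 x 36 mm high; origin centre of its underside. The pin stands in a 13 mm hole in its middle, 32 mm deep, its collar lying on the stand's top, its tip 8 mm above the table.
- bottle: Bystander: glass bottle with red cap, 64 mm wide, 150 mm tall; origin centre of its underside.
- jar: Bystander: small amber jar, 56 mm wide, 60 mm tall; origin centre of its underside.
- screwdriver: Bystander: screwdriver lying on the bench beyond and to the right of the jig, pointing sideways; origin under its middle.
- puck: Bystander: round grey puck, 38 mm wide, 18 mm high; origin centre of its underside.
Things that resemble listed ones, but are neither listed nor needed, are in the scene too. Leave any red look-alike of the pin alone.

How it is judged (in metres and radians):
On the way, in this order (a step that is already met when the one before it is completed fails the run):
1. the specimen lies flat and square in the pocket, let go, with the lid still open (x of specimen in the frame of jig between -0.0035 and 0.0035 m and y of specimen in the frame of jig between -0.0035 and 0.0035 m and angle between the x axis of specimen and the x axis of jig, either way round below 0.1 rad and angle between specimen's own z axis and vertical below 0.06 rad and z of specimen in the frame of jig between 0.017 and 0.0245 m and contact force between the fingers and specimen below 0.2 N and value of joint lid above 0.5 rad), for 0.2 s.
2. the lid has been swung down onto the seated specimen (x of specimen in the frame of jig between -0.0035 and 0.0035 m and y of specimen in the frame of jig between -0.0035 and 0.0035 m and angle between the x axis of specimen and the x axis of jig, either way round below 0.1 rad and angle between specimen's own z axis and vertical below 0.06 rad and value of joint lid below 0.16 rad), for 0.2 s.
At the end, for the whole second after the job is handed in: Held for the last second: lid within 0.025 rad of shut; pin upright (0.12 rad), tip 17 mm or more below the base top, within 4 mm of the hole axis, pushed by the fingers (1 N) and pressing the jig (1.5 N); specimen within 3.5 mm, flat (0.06) and square (0.1 rad), pressed 1.5 mm or more (x of specimen in the frame of jig between -0.0035 and 0.0035 m and y of specimen in the frame of jig between -0.0035 and 0.0035 m and angle between the x axis of specimen and the x axis of jig, either way round below 0.1 rad and angle between specimen's own z axis and vertical below 0.06 rad and z of specimen in the frame of jig between 0.0155 and 0.0205 m and value of joint lid below 0.025 rad and horizontal distance between pin and base_hole below 0.004 m and angle between pin's own z axis and vertical below 0.12 rad and z of pin in the frame of base_hole below -0.017 m and contact force between pin and jig above 1.5 N and contact force between the fingers and pin above 1 N); the arm keeps its last pose, push and grip.
It fails at once if the bottle is moved more than 20 mm (distance of bottle from where it was at the start of the episode above 0.02 m).
It fails at once if the jar is moved more than 20 mm (distance of jar from where it was at the start of the episode above 0.02 m).
It fails at once if the screwdriver is moved more than 20 mm (distance of screwdriver from where it was at the start of the episode above 0.02 m).
It fails at once if the puck is moved more than 20 mm (distance of puck from where it was at the start of the episode above 0.02 m).
It also fails if it takes over 72 s, if anything falls off the work surface, if the arm or the gripper's body presses on something with over 40 N, if the wrist force passes 120 N, or if a joint passes its speed limit or range.

ROBOT

A 6-joint arm with a two-finger parallel gripper is mounted at the origin on the work surface. World frame = base frame: x ahead of the robot, y to its left, z up, the work surface at z = 0. Lengths are in mm, angles in rad, forces in N, time in s.
With the tool pointing down it reaches from about 350 to 775 mm from the base axis. Payload 7.3 kg.
Tool frame: the origin (TCP) lies at the very end of the fingers, on their centre line; the grasp point (between the pads) lies 19 mm behind it; z points along the fingers, y is the line along which they close (so a half turn about z gives the same grasp; the last joint's range is limited). The gripper opens to 92 mm and grips with 3 to 60 N. Pads are 19 mm wide; open, the fingers measure 130 mm over their backs; the gripper's body (75 mm by 190 mm) begins 47 mm behind the grasp point.
Start: joints at [-1.452, 0.342, 1.524, -0, 1.275, -0.146], TCP at [137.423, -506.715, 226.741] pointing down, gripper open.
Joint ranges: [-2.53, 2.53], [-0.77, 2.02], [0.04, 2.7], [-1, 4.14], [0.28, 2.66], [-3.11, 3.11]. Speed limits (rad/s): [2.57, 2.57, 3.14, 3.14, 3.14, 3.14].

INTERFACE

Orientations are given as [roll, pitch, yaw] about the fixed x, y, z axes, in that order (R = Rz(yaw) Ry(pitch) Rx(roll)).
In Python, from plant import get_obs, vision, workorder gives the robot as it stands.
- The arm moves only by the shell command python3 -m pendant 'ROWS' [OPENING]. ROWS is a JSON object of lists of equal length, an entry for each row: "dp": the shift along the tool's x, y, z in m, a list of three; "rotation": the turn, a rotation vector about the tool's x, y, z in rad, a list of three. A call has 1 to 8 rows; each row is the pose to reach, as a shift and turn from the pose commanded when the call began, along the tool's axes at that moment; what a row does not reach only later rows make up. A row lasts 1/8 s, in which the tool goes at most 62.5 mm and 10.7 degrees, less where a joint would pass 70% of its speed; a pose out of reach is approached as far as the arm can. A call with a gripper value outside its range is refused whole. OPENING is the finger opening in m, from 0 to 0.0918, set as the call begins (- or left out, the last holds). The fingers move at their own pace and stop on an object; the grip force is fixed at half the most. Time passes only in rows, so rows that repeat a pose let the fingers close. It gives the time, the measured TCP pose, the force, the opening and the grip force at its end, in the units of the state.
- get_obs(): the state, without advancing time (a new reading comes with each control period).
- vision.capture(name): name is "scene" or "top" or "wrist"; returns a dict with "pixels" (420x560x3 uint8, red, green, blue), "vfov" (degrees; the focal length in pixels is half the picture's height over the tangent of half this angle, whatever the lens; pixels are square), "cx", "cy" (the principal point, pixels), "dist" ([k1, k2, p1, p2, k3] as OpenCV has them; the pictures are not rectified), "pose" (4x4, takes a point from camera to world coordinates); the wrist camera has in their place "T_tool_cam" (4x4, takes a point from camera to tool coordinates, whose origin is the TCP and whose axes are the flange's). Camera axes: x right, y up, looking along -z (the intrinsics and any distortion apply to the point x, -y, -z); pixel columns grow to the right and rows downward; lengths in mm; the calibration is good to about 2 mm. A picture is of the moment at which its call begins: read the wrist's pose just before it. There is no depth.
- workorder.close_job(): hands the job in; it is judged then, once.
The state is a dict: "time": time; "joint_positions": joint angles; "dq": joint speeds; "tau": joint torques, N m; "tool_pos": TCP position; "tcp_rot": TCP orientation; "contact_force": force on the tool from outside, world axes, zero at the start; "moment": the same for the moment, N m; "grip_width": finger opening in mm; "finger_force": force on a finger pad.
Only numpy, scipy, OpenCV 4.12 (cv2) and the standard library are available. Lean on these libraries where they do the work, as an engineer would, in place of code of your own. Each camera call takes 0.05 s, during which the arm holds its last target. There are 200 camera calls.

## Working session

There is one attempt and no reset: what is moved stays moved. The work goes in short steps, Python scripts to look and compute and a shell command to move; the robot and the scene stay as the last step left them, time stands still between calls to the robot, and variables do not carry over. Pictures are saved under pics/ and viewed, at most 10 in all, crops included, and the job is handed in when it is done.

```bash
ls; mkdir -p pics; cat > h.py <<'E'
import numpy as np, cv2, json
from plant import get_obs, vision, workorder
from scipy.spatial.transform import Rotation as R
def tool():
    o=get_obs(); T=np.eye(4); T[:3,:3]=R.from_euler('xyz',o['tcp_rot']).as_matrix(); T[:3,3]=o['tool_pos']; return T
def cap(name,fn=None):
    T=tool(); c=vision.capture(name)
    P=np.array(c['pose']) if 'pose' in c else T@np.array(c['T_tool_cam'])
    f=210/np.tan(np.radians(c['vfov'])/2)
    K=np.array([[f,0,c['cx']],[0,f,c['cy']],[0,0,1]]); d=np.array(c['dist'],float)
    if fn:
        cv2.imwrite(fn+'.png',c['pixels'][:,:,::-1]); np.savez(fn,P=P,K=K,d=d)
    return c['pixels'],P,K,d
def load(fn):
    z=np.load(fn+'.npz'); return z['P'],z['K'],z['d']
def ray(uv,cam):
    P,K,d=cam; q=cv2.undistortPoints(np.array([[uv]],float),K,d)[0,0]
    return P[:3,3],P[:3,:3]@np.array([q[0],-q[1],-1])
def atz(uv,cam,z):
    o,v=ray(uv,cam); return o+v*(z-o[2])/v[2]
def proj(X,cam):
    P,K,d=cam; p=(np.atleast_2d(X)-P[:3,3])@P[:3,:3]; p=p*[1,-1,-1]
    return cv2.projectPoints(p,np.zeros(3),np.zeros(3),K,d)[0][:,0]
def tri(uvs,cams):
    A=np.zeros((3,3));b=np.zeros(3)
    for u,c in zip(uvs,cams):
        o,v=ray(u,c); v=v/np.linalg.norm(v); M=np.eye(3)-np.outer(v,v); A+=M;b+=M@o
    X=np.linalg.solve(A,b); return X,[np.round(proj(X,c)[0]-u,1) for u,c in zip(uvs,cams)]
E
python3 - <<'E'
from h import *
for n in ['scene','top']:
    p,P,K,d=cap(n,'pics/'+n+'0'); print(n,P.round(2).tolist(),K[0,0],d)
print(get_obs())
E
```

```text
pics
scene [[0.74, -0.36, 0.57, 1288.54], [0.67, 0.38, -0.63, -804.48], [0.01, 0.85, 0.52, 743.88], [0.0, 0.0, 0.0, 1.0]] 453.84653494356934 [-0.01052723  0.          0.          0.          0.        ]
top [[-0.03, 0.99, -0.12, 405.23], [-1.0, -0.03, -0.0, -3.41], [-0.0, 0.12, 0.99, 1291.91], [0.0, 0.0, 0.0, 1.0]] 506.2668671554759 [0.06189035 0.         0.         0.         0.        ]
{'time': 0.1, 'joint_positions': array([-1.45193436e+00,  3.42658269e-01,  1.52484017e+00,  9.60443155e-06,
        1.27539667e+00, -1.46016664e-01]), 'dq': array([-0.00070185,  0.00010001, -0.00245114, -0.00024979, -0.00033449,
        0.0022923 ]), 'tau': array([ 4.04111879e-04, -4.32005095e+01, -2.44693315e+01,  7.19221216e-02,
        5.26156963e-02, -4.45840988e-05]), 'tool_pos': array([ 137.41794515, -506.36090356,  226.14013037]), 'tcp_rot': array([-3.14030540e+00, -1.98591421e-04,  2.64875705e-01]), 'contact_force': array([0.16151924, 0.75782371, 0.49106324]), 'moment': array([ 0.01312295, -0.01952671, -0.03704294]), 'finger_force': 0.0, 'grip_width': 91.8416914446145}
```

View pics/top0.png

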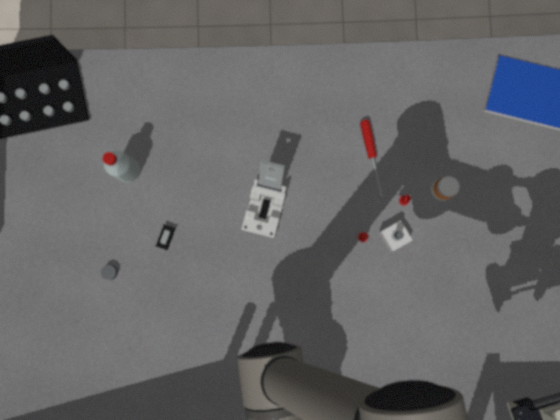

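View pics/scene0.png

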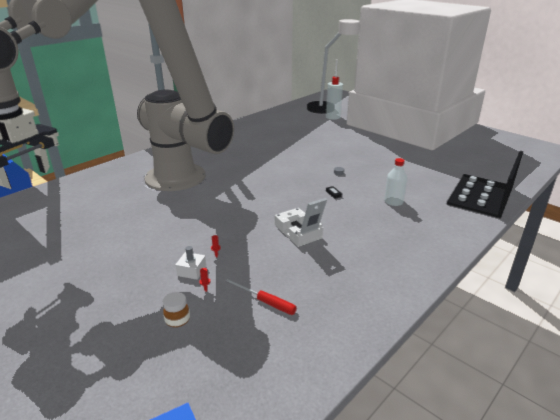

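The top view shows the specimen at (166,236), the jig at (265,207) with its lid leaning towards +x at (271,175), and the stand and pin at (397,234). The red look-alikes are at (363,237) and (405,199), the puck at (109,271).

```bash
python3 - <<'E'
from h import *
c=load('pics/top0')
for n,u,z in [('spec',(166,236),14),('jigfront',(260,229),36),('jigslot',(265,207),22),('stand',(397,238),36),('pinhd',(399,230),98),('puck',(109,271),18),('redA',(363,237),60),('redB',(405,199),60),('jar',(447,188),60),('bottle',(109,159),150)]: print(n,atz(u,c,z).round(0))
w=vision.capture('wrist'); print(np.round(w['T_tool_cam'],3).tolist(),w['vfov'],w['cx'],w['cy'],w['dist']); print(tool().round(2).tolist())
E
```

```text
spec [499. 287.  14.]
jigfront [508.  49.  36.]
jigslot [565.  35.  22.]
stand [ 477. -289.   36.]
pinhd [ 492. -281.   98.]
puck [416. 426.  18.]
redA [ 480. -202.   60.]
redB [ 570. -309.   60.]
jar [ 594. -412.   60.]
bottle [669. 385. 150.]
[[-0.001, 0.953, 0.303, 82.488], [1.0, 0.001, -0.0, 0.702], [-0.0, 0.303, -0.953, -157.656], [0.0, 0.0, 0.0, 1.0]] 61.41847610840698 278.29290902329916 210.87612444053792 [-0.04936967  0.          0.          0.          0.        ]
[[0.97, 0.26, -0.0, 137.39], [0.26, -0.97, 0.0, -506.41], [0.0, -0.0, -1.0, 226.22], [0.0, 0.0, 0.0, 1.0]]
```

```bash
python3 -m pendant '{"dp":[[0.055,-0.013,-0.009],[0.11,-0.026,-0.018],[0.165,-0.039,-0.027],[0.22,-0.052,-0.036],[0.275,-0.065,-0.045],[0.33,-0.078,-0.054],[0.385,-0.09,-0.063],[0.44,-0.103,-0.07]],"rotation":[[0,0,0.033],[0,0,0.066],[0,0,0.1],[0,0,0.133],[0,0,0.166],[0,0,0.2],[0,0,0.233],[0,0,0.265]]}'
python3 - <<'E'
from h import *
print(tool().round(2).tolist()); cap('wrist','pics/w1'); print(tool().round(2).tolist())
E
```

```text
time: 1.15
tool_pos: [536.6, -291.1, 296.9]
tcp_rot: [3.141, 0.0, -0.001]
contact_force: [0.3, -0.9, 0.2]
grip_width: 92.0
finger_force: 0.0
[[1.0, -0.0, -0.0, 536.6], [-0.0, -1.0, -0.0, -291.11], [-0.0, 0.0, -1.0, 296.87], [0.0, 0.0, 0.0, 1.0]]
[[1.0, 0.0, 0.0, 541.78], [0.0, -1.0, 0.0, -286.91], [0.0, -0.0, -1.0, 296.99], [0.0, 0.0, 0.0, 1.0]]
```

View pics/w1.png

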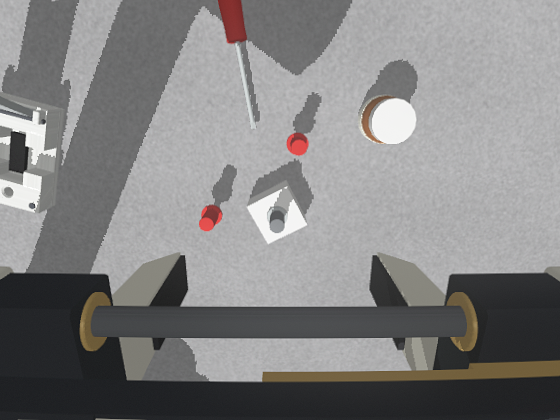

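Wrist view 1 shows the stand's top corners near (247,207), (287,187), (308,223) and (268,243), and the grey pin head at (277,214). The arm was still creeping, so I'll retake this one settled and then move to see the jig and specimen.

```bash
python3 - <<'E'
from h import *
cap('wrist');cap('wrist');cap('wrist','pics/w1b'); print(tool()[:3,3].round(2))
E
python3 -m pendant '{"dp":[[0,-0.055,0],[0.005,-0.11,0],[0.01,-0.165,0],[0.015,-0.22,0],[0.02,-0.275,0],[0.02,-0.33,0],[0.02,-0.385,0],[0.02,-0.44,0]],"rotation":[[0,0,0],[0,0,0],[0,0,0],[0,0,0],[0,0,0],[0,0,0],[0,0,0],[0,0,0]]}'
python3 - <<'E'
from h import *
for i in range(6): cap('wrist')
cap('wrist','pics/w2'); print(tool()[:3,3].round(2))
E
```

```text
[ 535.57 -291.35  295.91]
time: 2.35
tool_pos: [554.7, 147.9, 296.7]
tcp_rot: [3.141, 0.0, -0.002]
contact_force: [0.3, -0.5, -0.0]
grip_width: 92.1
finger_force: 0.0
[555.28 145.9  296.69]
```

View pics/w2.png

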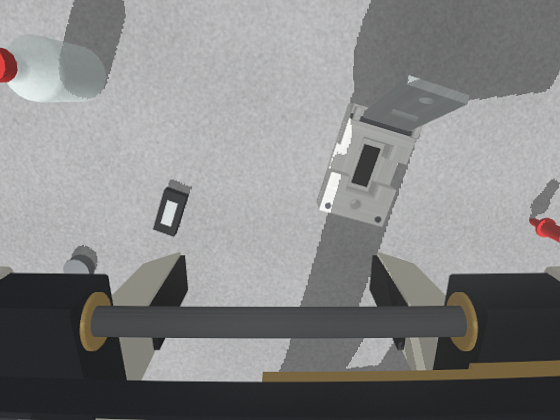

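Wrist view 2 shows the specimen's top around (171,209), with its long axis about 15° off the picture's vertical. The jig slot is at (366,165), its front corners at about (320,208) and (384,225), and the raised lid around (425,100). Next I'll check the reading noise and take a second, lower view of each.

```bash
python3 -m pendant '{"dp":[[0,-0.04,0.022],[0,-0.08,0.044],[-0.005,-0.124,0.067],[-0.005,-0.124,0.067],[-0.005,-0.124,0.067]],"rotation":[[0,0,0],[0,0,0],[0,0,0],[0,0,0],[0,0,0]]}'
python3 - <<'E'
from h import *
for i in range(5):
    cap('wrist','pics/w3' if i==4 else None); print(tool()[:3,3].round(2),R.from_matrix(tool()[:3,:3]).as_euler('xyz').round(4), get_obs()['joint_positions'].round(4))
E
```

```text
time: 3.32
tool_pos: [550.9, 270.3, 230.1]
tcp_rot: [3.141, -0.001, -0.002]
contact_force: [-0.7, -0.8, 0.6]
grip_width: 91.7
finger_force: 0.0
[551.11 270.18 230.48] [ 3.1414e+00 -1.3000e-03 -2.2000e-03] [ 3.3130e-01  5.0450e-01  1.2565e+00 -6.0000e-04  1.3793e+00  1.9044e+00]
[551.15 270.2  230.69] [-3.1415e+00 -1.6000e-03 -2.4000e-03] [ 3.3130e-01  5.0430e-01  1.2565e+00 -5.0000e-04  1.3793e+00  1.9046e+00]
[551.1  270.31 230.68] [-3.1415e+00 -1.6000e-03 -2.4000e-03] [ 3.3140e-01  5.0420e-01  1.2565e+00 -4.0000e-04  1.3793e+00  1.9047e+00]
[550.98 270.54 230.61] [-3.1413e+00 -1.5000e-03 -2.2000e-03] [ 3.3180e-01  5.0430e-01  1.2566e+00 -3.0000e-04  1.3792e+00  1.9048e+00]
[550.85 270.75 230.49] [-3.1414e+00 -1.3000e-03 -1.9000e-03] [ 3.3220e-01  5.0450e-01  1.2567e+00 -2.0000e-04  1.3792e+00  1.9049e+00]
```

View pics/w3.png

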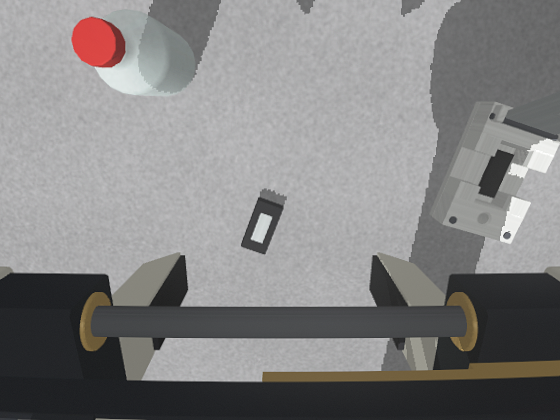

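Wrist view 3 shows the specimen at (263,222), the jig's front dots at (453,219), (484,217) and (507,235), and the pad at (495,173). I'll fit the specimen silhouette and enlarge the jig and stand for corner picking.

```bash
cat > fitspec.py <<'E'
from h import *
from scipy.optimize import least_squares
def corners(x,y,yaw,z0,h=14,L=60,W=30):
    c,s=np.cos(yaw),np.sin(yaw)
    return np.array([[x+c*a*L/2-s*b*W/2,y+s*a*L/2+c*b*W/2,z] for z in(z0,z0+h) for a,b in((-1,-1),(-1,1),(1,1),(1,-1))])
def mask(img,roi,th=75):
    x0,y0,x1,y1=roi; g=img[:,:,:3].max(2); m=np.zeros(g.shape,np.uint8); m[y0:y1,x0:x1]=(g[y0:y1,x0:x1]<th)
    n,l,st,_=cv2.connectedComponentsWithStats(m); k=1+st[1:,4].argmax(); return (l==k).astype(np.uint8)
def obs(m):
    c=cv2.findContours(m,0,1)[0][0][:,0]; h=cv2.convexHull(c)
    f=np.zeros(m.shape,np.uint8); cv2.fillConvexPoly(f,h,1); return f
def hullpoly(p):
    return cv2.convexHull(p.astype(np.float32))[:,0]
def moments(poly):
    M=cv2.moments(poly.astype(np.float32)); return np.array([M['m10']/M['m00'],M['m01']/M['m00'],M['mu20']/M['m00'],M['mu11']/M['m00'],M['mu02']/M['m00']])
E
python3 - <<'E'
from fitspec import *
data=[]
for fn,roi in [('pics/w2',(145,170,200,245)),('pics/w3',(225,180,300,262)),('pics/top0',(150,215,185,255))]:
    img=cv2.imread(fn+'.png'); f=obs(mask(img,roi)); ys,xs=np.nonzero(f)
    mo=np.array([xs.mean(),ys.mean(),xs.var(),np.cov(xs,ys)[0,1],ys.var()]); data.append((mo,load(fn))); print(fn,mo.round(1),f.sum())
def res(p,D):
    r=[]
    for mo,c in D:
        q=moments(hullpoly(proj(corners(p[0],p[1],p[2],p[3] if len(p)>3 else 0),c))); r+=list((q-mo)/[1,1,8,8,8])
    return r
for D in (data[:1],data[1:2],data[2:]):
    s=least_squares(res,[499,287,-.25],args=(D,)); print(s.x.round(3),np.round(s.fun,2))
s=least_squares(res,[499,287,-.25,0],args=(data[:2],)); print(s.x.round(3),np.round(s.fun,2))
a=cv2.imread('pics/w2.png')[70:235,310:475]; b=cv2.imread('pics/w3.png')[90:250,425:560]; c=cv2.imread('pics/w1b.png')[170:260,230:320]
S=4
o=np.zeros((600,800,3),np.uint8)
b=cv2.imread('pics/w3.png')[90:250,430:560]
def up(i,s): return np.clip(cv2.resize(i,None,fx=s,fy=s,interpolation=cv2.INTER_CUBIC)*1.25,0,255).astype(np.uint8)
A=up(cv2.imread('pics/w2.png')[70:235,310:420+50],2.6); B=up(b,2.9)
A=A[:430,:416]; o[:A.shape[0],:A.shape[1]]=A; o[:B.shape[0],420:420+B.shape[1]]=B
cv2.imwrite('pics/crop1.png',o)
E
```

```text
pics/w2 [170.4 211.   58.3 -31.4 155.1] 1090
pics/w3 [261.4 225.1  80.5 -58.4 207.4] 1390
pics/top0 [165.7 235.6  20.  -14.5  50.2] 347
[ 4.99e+02  2.87e+02 -2.50e-01] [ 1.22 -2.52 -0.42  1.64  2.07]
[ 4.96820e+02  2.87558e+02 -2.50000e-01] [ 1.86 -1.09 -1.26  1.93  2.42]
[ 4.99000e+02  2.89249e+02 -2.50000e-01] [-0.22  0.76 -0.43  0.77 -0.58]
[ 4.96175e+02  2.87946e+02 -2.53000e-01  0.00000e+00] [ 0.72 -0.5  -0.43  1.61  1.95  1.53 -0.56 -1.24  1.89  2.36]
```

View pics/crop1.png

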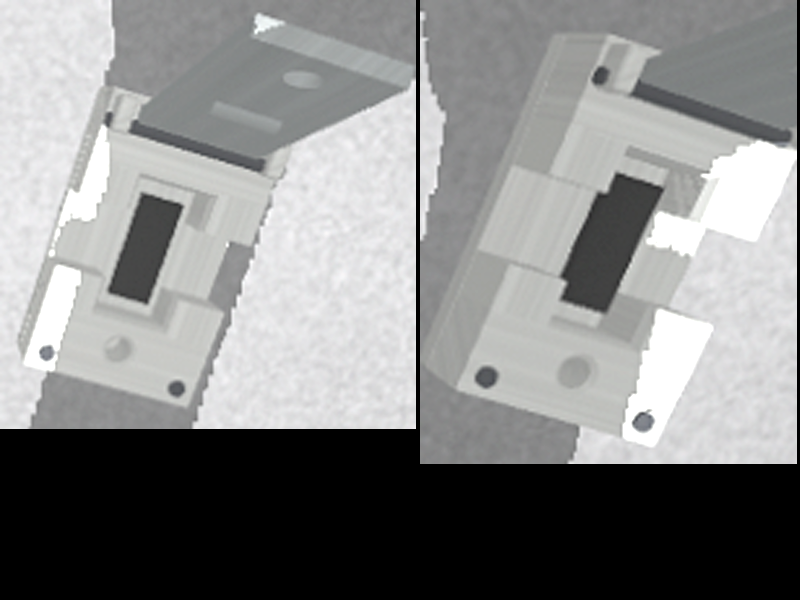

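The crop shows the base hole at (118,349) in the left view and (577,372) in the right, with the pad corners and front screws clear in both. I'll fit the jig pose and redo the specimen fit with a larger step.

```bash
cat > f2.py <<'E'
from fitspec import *
data=[]
for fn,roi in [('pics/w2',(145,170,200,245)),('pics/w3',(225,180,300,262)),('pics/top0',(150,215,185,255))]:
    img=cv2.imread(fn+'.png'); f=obs(mask(img,roi)); ys,xs=np.nonzero(f)
    data.append((np.array([xs.mean(),ys.mean(),xs.var(),np.cov(xs,ys)[0,1],ys.var()]),load(fn)))
def res(p,D):
    r=[]
    for mo,c in D:
        q=moments(hullpoly(proj(corners(p[0],p[1],p[2],p[3] if len(p)>3 else 0),c))); r+=list((q-mo)/[1,1,8,8,8])
    return r
kw=dict(diff_step=1e-3,x_scale=[1,1,.01])
for D in (data[:1],data[1:2],data[2:],data[:2]):
    s=least_squares(res,[499,287,-.25],args=(D,),**kw); print('spec',s.x.round(3),np.round(s.fun,2))
s=least_squares(res,[499,287,-.25,3],args=(data[:2],),diff_step=1e-3,x_scale=[1,1,.01,1]); print(s.x.round(3),np.round(s.fun,2))
W2=lambda X,Y:(310+(X+.5)/2.6-.5,70+(Y+.5)/2.6-.5); W3=lambda X,Y:(430+(X-420+.5)/2.9-.5,90+(Y+.5)/2.9-.5)
c2,c3=load('pics/w2'),load('pics/w3')
print('hole tri',tri([W2(118,349),W3(577,372)],[c2,c3]))
print('screws',tri([W2(46,353),W3(486,377)],[c2,c3]),tri([W2(177,389),W3(643,422)],[c2,c3]))
O=[(c2,W2(118,349),(-48,0,36)),(c3,W3(577,372),(-48,0,36)),(c2,W2(145,193),(25,10,22)),(c2,W2(184,204),(25,-10,22)),(c2,W2(149,304),(-25,-10,22)),(c2,W2(108,294),(-25,10,22)),(c3,W3(665,186),(25,-10,22)),
 (c3,W3(458,390),(-66,42,36)),(c3,W3(655,446),(-66,-42,36)),(c2,W2(22,366),(-66,42,36)),(c2,W2(189,407),(-66,-42,36))]
def rj(p,O=O):
    r=[]
    for c,u,m in O:
        X=R.from_euler('z',p[2]).apply(m)+[p[0],p[1],p[3]]; r+=list(proj(X,c)[0]-u)
    return r
s=least_squares(rj,[565,35,-.2,0],x_scale=[1,1,.01,1],diff_step=1e-4,loss='soft_l1'); print('jig',s.x.round(3)); print(np.round(s.fun,1).reshape(-1,2).tolist())
p=s.x
# lid angle from inner-face hole centre in w2
f=lambda a:(lambda X:proj(X,c2)[0])(R.from_euler('z',p[2]).apply([52-100*np.cos(a),0,36+100*np.sin(a)])+[p[0],p[1],p[3]])-W2(301,79)
for a in (1.75,1.8,1.85,1.9,1.95): print(a,f(a).round(1))
E
python3 f2.py
```

```text
spec [ 4.95408e+02  2.89025e+02 -3.80000e-01] [-0.01  0.05  0.38 -0.39  0.89]
spec [ 4.95483e+02  2.89731e+02 -3.66000e-01] [-0.01  0.06  0.49 -0.2   0.77]
spec [ 5.01020e+02  2.88659e+02 -3.47000e-01] [-0.    0.01 -0.2   0.43 -0.79]
spec [ 4.95436e+02  2.89433e+02 -3.70000e-01] [-0.31  0.03  0.29 -0.23  0.99  0.25  0.1   0.58 -0.28  0.7 ]
[ 4.93661e+02  2.90326e+02 -3.66000e-01 -5.44600e+00] [ 0.32  0.07  0.08 -0.09  0.54 -0.28 -0.05  0.2  -0.    0.03]
hole tri (array([513.6977168 ,  50.40979332,  36.72085094]), [array([-0.,  0.]), array([ 0. , -0.1])])
screws (array([511.87721913,  84.61695871,  36.75029792]), [array([-0.,  0.]), array([ 0., -0.])]) (array([493.0904787 ,  20.10882493,  35.34732115]), [array([ 0., -0.]), array([-0.,  0.])])
jig [ 5.58999e+02  3.68760e+01 -2.74000e-01  7.14000e-01]
[[0.4, 0.8], [0.4, 0.7], [-0.5, -0.2], [-0.1, 0.1], [-0.4, 0.0], [0.4, -0.3], [0.1, -0.1], [-0.7, 0.0], [0.1, -0.2], [0.6, -1.1], [-0.3, 0.1]]
1.75 [-3.  13.1]
1.8 [-1.4  7.6]
1.85 [0.1 2.1]
1.9 [ 1.4 -3.3]
1.95 [ 2.6 -8.6]
```

```bash
python3 -m pendant '{"dp":[[-0.015,-0.005,0.05],[-0.03,-0.010,0.1],[-0.045,-0.015,0.15],[-0.055,-0.019,0.19],[-0.055,-0.019,0.21],[-0.055,-0.019,0.222],[-0.055,-0.019,0.226],[-0.055,-0.019,0.226]],"rotation":[[0,0,0.1],[0,0,0.2],[0,0,0.3],[0,0,0.37],[0,0,0.37],[0,0,0.37],[0,0,0.37],[0,0,0.37]]}'
python3 - <<'E'
from h import *
cap('wrist'); cap('wrist','pics/w4'); print(tool()[:3,3].round(2), get_obs()['contact_force'].round(1))
E
```

```text
time: 4.58
tool_pos: [495.9, 290.9, 4.3]
tcp_rot: [-3.141, -0.001, -0.37]
contact_force: [0.0, 0.8, 0.5]
grip_width: 91.6
finger_force: 0.0
[495.96 291.01   4.6 ] [ 0.3  0.4 -0.8]
```

View pics/w4.png

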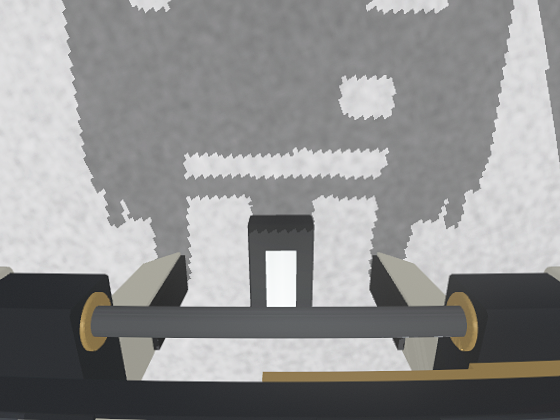

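Wrist view 4 shows the specimen square between the fingers, at columns 249–314 against finger tips at 186 and 374. I'll close, then lift.

```bash
python3 -m pendant '{"dp":[[0,0,0],[0,0,0],[0,0,0],[0,0,0],[0,0,0],[0,0,0]],"rotation":[[0,0,0],[0,0,0],[0,0,0],[0,0,0],[0,0,0],[0,0,0]]}' 0.02
python3 -m pendant '{"dp":[[0,0,-0.03],[0,0,-0.07],[0,0,-0.11],[0,0,-0.11],[0,0,-0.11]],"rotation":[[0,0,0],[0,0,0],[0,0,0],[0,0,0],[0,0,0]]}'
python3 - <<'E'
from h import *
cap('wrist');cap('wrist'); p,P,K,d=cap('wrist','pics/w5'); T=tool(); print(T[:3,3].round(2))
c4=load('pics/w4'); T4=np.eye(4)
# w4: tool coords of specimen far edge at z=14; finger tip corners
Tw=np.eye(4); Tw[:3,:3]=R.from_euler('xyz',[np.pi,-.001,-.37]).as_matrix(); Tw[:3,3]=[495.96,291.01,4.6]
inv=lambda X,T:(np.linalg.inv(T)@np.r_[X,1])[:3].round(1)
for u,z in [((249,216),14),((314,216),14),((281,279),14),((186,256),4.6),((374,256),4.6)]: print('w4',u,inv(atz(u,c4,z),Tw))
z=14+T[2,3]-4.6; print(z)
g=p.max(2); m=(g[150:300,200:360]<75)
cv2.imwrite('pics/w5c.png',cv2.resize(cv2.cvtColor(p[130:345,130:430],cv2.COLOR_RGB2BGR),None,fx=2.6,fy=2.6))
E
```

```text
time: 5.42
tool_pos: [495.2, 290.8, 3.6]
tcp_rot: [3.141, 0.0, -0.37]
contact_force: [0.7, 0.6, 0.3]
grip_width: 36.7
finger_force: 0.0
time: 6.05
tool_pos: [494.7, 290.6, 113.0]
tcp_rot: [3.141, 0.001, -0.37]
contact_force: [-0.3, -0.1, -0.1]
grip_width: 20.1
finger_force: 0.0
[494.49 290.52 112.24]
w4 (249, 216) [ 33.5 -12.4  -9.4]
w4 (314, 216) [33.5 16.3 -9.4]
w4 (281, 279) [ 2.3  1.8 -9.4]
w4 (186, 256) [  9.8 -44.7   0. ]
w4 (374, 256) [ 9.6 47.4  0. ]
121.63795275590286
```

View pics/w5c.png

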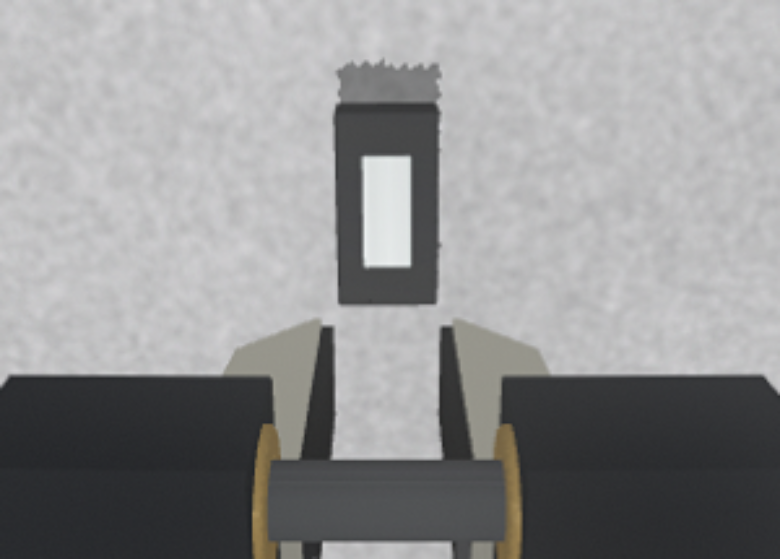

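The close was too slow: the fingers were only at 36.7 mm when I lifted, so the specimen stayed put, undisturbed. Reopen to 60 mm, go back down and close for longer.

```bash
python3 -m pendant '{"dp":[[0,0,0],[0,0,0],[0,0,0],[0,0,0.02],[0,0,0.05],[0,0,0.08],[0,0,0.1],[0,0,0.109]],"rotation":[[0,0,0],[0,0,0],[0,0,0],[0,0,0],[0,0,0],[0,0,0],[0,0,0],[0,0,0]]}' 0.06
python3 -m pendant '{"dp":[[0,0,0],[0,0,0],[0,0,0],[0,0,0],[0,0,0],[0,0,0],[0,0,0],[0,0,0]],"rotation":[[0,0,0],[0,0,0],[0,0,0],[0,0,0],[0,0,0],[0,0,0],[0,0,0],[0,0,0]]}' 0.02
```

```text
time: 7.2
tool_pos: [494.7, 290.6, 3.5]
tcp_rot: [3.14, 0.001, -0.37]
contact_force: [-0.3, -0.4, -0.2]
grip_width: 59.9
finger_force: 0.0
time: 8.2
tool_pos: [495.7, 291.0, 5.4]
tcp_rot: [-3.141, -0.001, -0.37]
contact_force: [-1.2, -0.2, 6.2]
grip_width: 29.5
finger_force: 30.0
```

```bash
python3 -m pendant '{"dp":[[0,0,-0.03],[0,0,-0.08],[0.012,0.04,-0.12],[0.027,0.095,-0.125],[0.042,0.15,-0.125],[0.056,0.2,-0.125],[0.0615,0.222,-0.125],[0.0615,0.222,-0.125]],"rotation":[[0,0,0],[0,0,0],[0,0,-0.03],[0,0,-0.06],[0,0,-0.096],[0,0,-0.096],[0,0,-0.096],[0,0,-0.096]]}'
python3 - <<'E'
from h import *
for i in range(4): cap('wrist')
cap('wrist','pics/w6'); T=tool(); print(T[:3,3].round(2), get_obs()['grip_width'],get_obs()['finger_force'])
E
```

```text
time: 9.2
tool_pos: [472.1, 60.3, 129.7]
tcp_rot: [3.141, 0.0, -0.277]
contact_force: [-0.4, 1.2, -0.4]
grip_width: 29.8
finger_force: 30.0
[472.3   62.61 129.61] 29.82314864198167 30.00007599592209
```

View pics/w6.png

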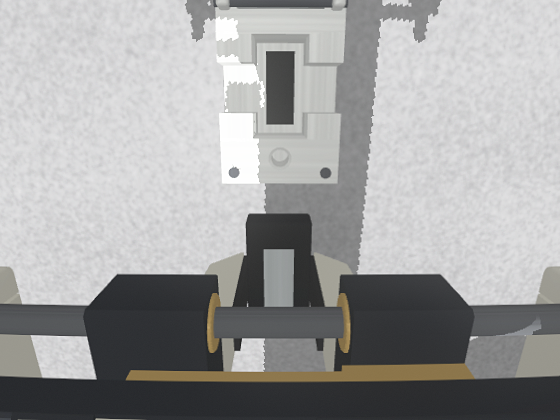

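The picture shows the held specimen (end at columns 246–311, row 215) and the jig square ahead: base hole (279.5,156), pad corners (266,52), (294,52), (294,124), (265,124), front corners (222,183) and (337,183). Now I'll compute the shift in tool axes.

```bash
cat > f3.py <<'E'
from h import *
from scipy.optimize import least_squares
c=load('pics/w6'); Tt=np.array(vision.capture('wrist')['T_tool_cam'])
T=c[0]@np.linalg.inv(Tt); print(T[:3,3].round(1))
C=(Tt,c[1],c[2])  # camera in tool frame
def toz(u,z):   # tool-frame point at tool z
    o,v=ray(u,C); return (o+v*(z-o[2])/v[2]).round(2)
O=[((279.5,156),(-48,0,36)),((266,51.5),(25,10,22)),((294,51.5),(25,-10,22)),((294.5,124.5),(-25,-10,22)),((265,124.5),(-25,10,22)),((221.5,183.5),(-66,42,36)),((337.5,183.5),(-66,-42,36))]
Rw=T[:3,:3]
def rj(p):
    r=[]
    for u,m in O:
        X=R.from_euler('z',p[2]).apply(m)+[p[0],p[1],0]; r+=list(proj(X,c)[0]-u)
    return r
s=least_squares(rj,[559,37,-.27],x_scale=[1,1,.01],diff_step=1e-4); print('jig',s.x.round(3),np.round(s.fun,1).tolist())
J=np.r_[s.x[:2],0]; print('jig origin in tool',((np.linalg.inv(T)@np.r_[J,1])[:3]).round(2))
print('yaw err',s.x[2]-R.from_matrix(T[:3,:3]).as_euler('xyz')[2])
print('spec bottom end (tool z 4.5):',toz((246.5,214.5),4.5),toz((311,214.5),4.5))
print('pad fingers', toz((281,272),0))
E
python3 f3.py
```

```text
[472.3  62.5 129.6]
jig [ 5.58715e+02  3.65820e+01 -2.77000e-01] [0.2, 2.5, -0.5, -0.7, 0.3, -0.6, -1.2, -0.3, 1.0, -0.3, 0.4, -0.4, -0.3, -0.2]
jig origin in tool [ 90.2    1.71 129.6 ]
yaw err -0.0035592551685233453
spec bottom end (tool z 4.5): [ 29.51 -14.85   4.5 ] [29.47 16.3   4.5 ]
pad fingers [0.96 1.81 0.  ]
```

```bash
python3 -m pendant '{"dp":[[0.035,0,0],[0.075,0.001,0],[0.09,0.001,0.02],[0.0905,0.001,0.05],[0.0905,0.001,0.075],[0.0905,0.001,0.085],[0.0905,0.001,0.085],[0.0905,0.001,0.085]],"rotation":[[0,0,0],[0,0,0],[0,0,0],[0,0,0],[0,0,0],[0,0,0],[0,0,0],[0,0,0]]}'
python3 - <<'E'
from h import *
for i in range(3): cap('wrist')
p,*_=cap('wrist','pics/w7'); print(tool()[:3,3].round(2), get_obs()['contact_force'])
cv2.imwrite('pics/w7c.png',cv2.resize(cv2.cvtColor(p[130:345,130:430],cv2.COLOR_RGB2BGR),None,fx=2.6,fy=2.6))
E
```

```text
time: 10.5
tool_pos: [559.9, 36.3, 45.7]
tcp_rot: [-3.141, -0.002, -0.274]
contact_force: [-0.3, 0.4, -1.0]
grip_width: 29.4
finger_force: 30.0
[559.57  36.15  45.5 ] [ 0.3023653  -0.12552817 -0.30364327]
```

View pics/w7c.png

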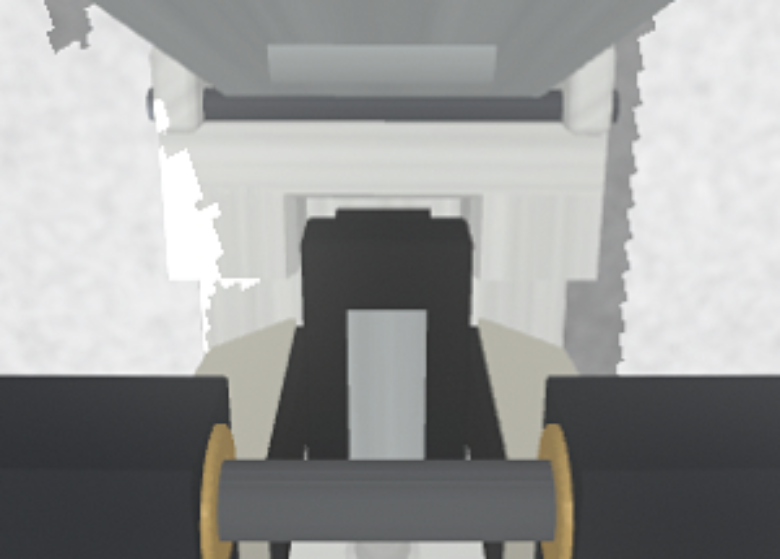

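Seen from above, the pocket rim spans columns 285–482 and the specimen 302–472, so they are about 0.6 mm apart sideways. I'll check the lengthwise gap by calculation.

```bash
sed -i '/^O=/,$d' f3.py; cat >> f3.py <<'E'
w=lambda X,Y:(130+(X+.5)/2.6-.5,130+(Y+.5)/2.6-.5)
print('spec end',toz(w(303,216),4.5),toz(w(472,216),4.5)); print('rim z36',toz(w(285,194),9.5),toz(w(482,194),9.5)); print('hingecheeks',toz(w(203,105),9.5),toz(w(562,105),9.5))
E
python3 f3.py
```

```text
[472.3  62.5 129.6]
spec end [ 30.39 -14.96   4.5 ] [30.35 16.39  4.5 ]
rim z36 [ 33.16 -18.73   9.5 ] [33.12 18.66  9.5 ]
hingecheeks [ 50.31 -33.3    9.5 ] [50.24 32.93  9.5 ]
```

```bash
python3 -m pendant '{"dp":[[-0.001,-0.0007,0],[-0.001,-0.0007,0.005],[-0.001,-0.0007,0.01],[-0.001,-0.0007,0.014],[-0.001,-0.0007,0.017],[-0.001,-0.0007,0.018],[-0.001,-0.0007,0.018]],"rotation":[[0,0,0],[0,0,0],[0,0,0],[0,0,0],[0,0,0],[0,0,0],[0,0,0]]}'
python3 - <<'E'
from h import *
for i in range(3):
  cap('wrist'); print(tool()[:3,3].round(2), get_obs()['contact_force'].round(1))
E
```

```text
time: 11.62
tool_pos: [558.2, 37.1, 26.8]
tcp_rot: [3.141, 0.0, -0.274]
contact_force: [-1.6, 0.5, 2.3]
grip_width: 29.6
finger_force: 30.0
[558.19  37.1   26.88] [-1.2 -0.7  2.5]
[558.19  37.1   26.87] [-1.3 -0.1  2.6]
[558.2   37.11  26.87] [-1.9  0.9  1.8]
```

It is touching the pad with about 2 N. Let go, then rise.

```bash
python3 -m pendant '{"dp":[[0,0,0],[0,0,0],[0,0,0],[0,0,0],[0,0,-0.005],[0,0,-0.03],[0,0,-0.06],[0,0,-0.06]],"rotation":[[0,0,0],[0,0,0],[0,0,0],[0,0,0],[0,0,0],[0,0,0],[0,0,0],[0,0,0]]}' 0.06
python3 - <<'E'
from h import *
for i in range(3): cap('wrist')
p,*_=cap('wrist','pics/w8'); print(tool()[:3,3].round(2), get_obs()['contact_force'])
cv2.imwrite('pics/w8c.png',cv2.resize(cv2.cvtColor(p[90:345,130:430],cv2.COLOR_RGB2BGR),None,fx=2.3,fy=2.3))
E
```

```text
time: 12.78
tool_pos: [560.0, 37.1, 89.3]
tcp_rot: [-3.141, -0.005, -0.274]
contact_force: [-0.4, 0.1, 0.0]
grip_width: 60.3
finger_force: 0.0
[557.63  37.15  85.78] [-1.40576076 -1.0686602   0.07176045]
```

View pics/w8c.png

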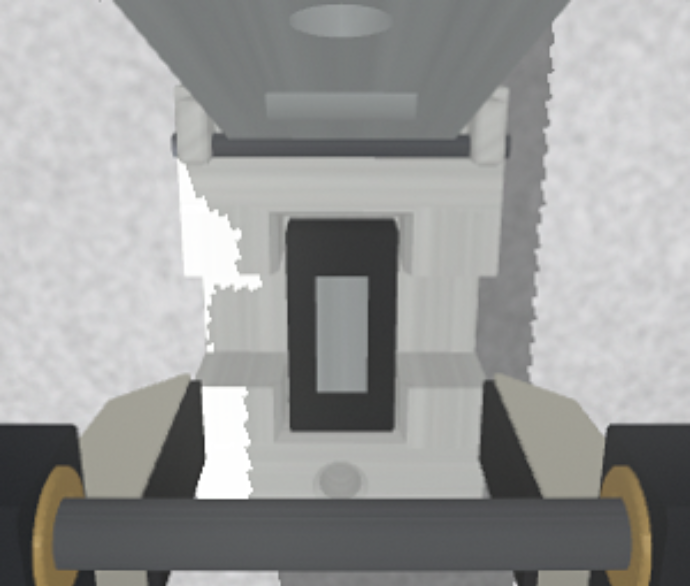

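The specimen sits flat, centred and square in the pocket (columns 288–398, even gaps to the rim), and the lid hole shows at (340,20). Next I'll close the fingers, go over and behind the lid, and push it down.

```bash
python3 -m pendant '{"dp":[[0,0,-0.05],[0,0,-0.095],[0.045,0,-0.1],[0.09,0,-0.1],[0.125,0,-0.1],[0.125,0,-0.09],[0.125,0,-0.06],[0.125,0,-0.033]],"rotation":[[0,0,0],[0,0,0],[0,0,0],[0,0,0],[0,0,0],[0,0,0],[0,0,0],[0,0,0]]}' 0.0
python3 -m pendant '{"dp":[[-0.02,0,0],[-0.04,0,0],[-0.055,0,0],[-0.07,0,-0.001],[-0.085,0,-0.001],[-0.1,0,0.003],[-0.11,0,0.008],[-0.11,0,0.008]],"rotation":[[0,0,0],[0,0,0],[0,0,0],[0,0,0],[0,0,0],[0,0,0],[0,0,0],[0,0,0]]}'
python3 - <<'E'
from h import *
p,*_=cap('scene','pics/s2'); print(tool()[:3,3].round(2), get_obs()['contact_force'])
E
```

```text
time: 13.98
tool_pos: [676.9, 3.8, 117.4]
tcp_rot: [3.141, 0.003, -0.274]
contact_force: [-0.8, 0.1, 0.0]
grip_width: 0.3
finger_force: 0.0
time: 14.98
tool_pos: [571.3, 33.5, 110.9]
tcp_rot: [3.141, 0.002, -0.274]
contact_force: [0.4, -0.6, -0.1]
grip_width: 0.5
finger_force: 0.0
[572.21  33.23 111.3 ] [0.11939527 0.46518235 0.59290118]
```

```bash
python3 -m pendant '{"dp":[[-0.008,0,0.006],[-0.016,0,0.013],[-0.022,0,0.02],[-0.026,0,0.026],[-0.03,0,0.03],[-0.04,0,-0.02],[-0.06,0,-0.06],[-0.08,0,-0.07]],"rotation":[[0,0,0],[0,0,0],[0,0,0],[0,0,0],[0,0,0],[0,0,0],[0,0,0],[0,0,0]]}'
python3 - <<'E'
from h import *
for i in range(4):cap('wrist')
cap('wrist','pics/w9'); print(tool()[:3,3].round(2), get_obs()['contact_force'])
E
```

```text
time: 16.02
tool_pos: [496.7, 54.8, 184.3]
tcp_rot: [-3.14, -0.005, -0.274]
contact_force: [0.3, 0.3, -0.7]
grip_width: 0.3
finger_force: 0.0
[496.12  54.57 181.22] [ 0.27090365 -0.88342967 -0.74457181]
```

View pics/w9.png

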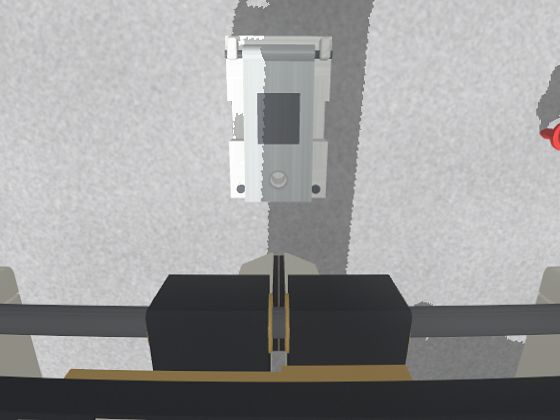

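The lid lies flat on the base, its hole at (278,180). I've now viewed 12 pictures, which is over the 10 allowed, so from here on I'll measure numerically only. On to the pin.

```bash
python3 -m pendant '{"dp":[[0.017,0.039,-0.02],[0.035,0.078,-0.04],[0.052,0.118,-0.06],[0.07,0.157,-0.07],[0.087,0.196,-0.07],[0.104,0.235,-0.07],[0.122,0.275,-0.07],[0.139,0.314,-0.07]],"rotation":[[0,0,-0.034],[0,0,-0.068],[0,0,-0.103],[0,0,-0.137],[0,0,-0.171],[0,0,-0.205],[0,0,-0.24],[0,0,-0.274]]}' 0.05
cat > pin.py <<'E'
from h import *
def pinhead(fn):
    im=cv2.imread(fn+'.png').astype(int); c=load(fn)
    u0=proj([[490,-283,36]],c)[0].astype(int); x0,y0=np.maximum(u0-45,0); roi=im[y0:y0+90,x0:x0+90]
    mx,mn=roi.max(2),roi.min(2)
    # stand: bright neutral; fill hull
    w=((mn>205)&(mx-mn<25)).astype(np.uint8); w=cv2.morphologyEx(w,cv2.MORPH_OPEN,np.ones((3,3)))
    n,l,st,ce=cv2.connectedComponentsWithStats(w); k=1+st[1:,4].argmax()
    h=cv2.convexHull(cv2.findContours((l==k).astype(np.uint8),0,1)[0][0])
    f=np.zeros(w.shape,np.uint8); cv2.fillConvexPoly(f,h,1)
    r=cv2.minAreaRect(h); print(fn,'stand rect',np.round(np.array(r[0])+[x0,y0],1),np.round(r[1],1),r[2])
    return roi,mx,mn,f,(x0,y0),c
E
python3 - <<'E'
from pin import *
for i in range(4):cap('wrist')
cap('wrist','pics/w10'); print(tool()[:3,3].round(2))
for fn in ('pics/w1b','pics/w10'):
    roi,mx,mn,f,o,c=pinhead(fn); g=roi.mean(2).astype(int); print(o)
    print('\n'.join(' '.join('%3d'%v for v in row) for row in g[14:80:3,10:80:3]))
E
```

```text
time: 17.27
tool_pos: [544.8, -287.3, 250.2]
tcp_rot: [-3.141, 0.001, 0.0]
contact_force: [0.3, -1.2, -0.1]
grip_width: 50.1
finger_force: 0.0
[ 544.48 -285.    250.43]
pics/w1b stand rect [277.1 216.2] [43.4 45.6] 63.43495178222656
(np.int64(226), np.int64(163))
185 182 176 182 173 181 175 178 176 143 114 118 117 116 113 116 115 117 119 116 113 112 117 158
172 182 182 171 181 177 182 140 113 116 113 114 116 115 116 115 115 119 113 115 113 113 117 115
178 179 183 170 184 173 182 112 113 113 113 117 114 116 116 135 140 138 115 116 119 116 118 113
179 176 173 174 178 178 137 114 117 115 115 114 113 133 142 141 139 154 120 116 115 113 117 115
177 182 178 173 179 174 107 114 113 114 115 134 141 141 139 184 178 160 136 114 114 116 115 117
181 173 181 180 181 172 113 115 111 133 141 140 138 181 241 156 163 163 151 121 118 117 116 115
179 174 170 170 175 108 111 133 142 140 138 182 239 244 242 163 165 164 164 136 115 113 114 114
178 172 175 175 179 131 141 141 137 182 239 244 244 244 158 163 163 164 164 154 122 114 115 118
177 180 176 173 177 140 138 182 240 244 244 243 244 247 163 164 164 
[... 2782 characters left out ...]
 229 252 250 250 250 250 252
192 196 192 198 198 189 252 251 251 251 251 220  98  97  97  96  96 231 250 250 250 250 250 250
188 192 187 187 190 190 224 251 251 251 251 232 151 167 165 166 123 255 250 250 250 250 250 250
193 185 188 193 197 195 193 254 251 251 251 253 169 166 166 165 164 255 251 250 250 250 250 252
195 187 190 192 188 193 191 204 251 251 251 252 170 169 168 166 163 255 251 251 251 251 223 187
190 190 190 188 187 190 187 191 248 251 251 252 167 171 169 167 171 252 251 252 213 200 186 191
189 192 190 190 185 181 186 192 196 252 251 251 251 185 164 222 253 252 203 186 195 190 192 189
190 185 182 191 190 192 186 192 199 228 251 251 251 251 252 253 201 195 193 191 195 188 189 193
```

```bash
python3 - <<'E'
from pin import *
uv=[];cs=[];sr=[]
for fn,s in (('pics/w1b',(275,228)),('pics/w10',(280,249))):
    roi,mx,mn,f,o,c=pinhead(fn); im=cv2.imread(fn+'.png')
    g=im.astype(int).mean(2); m=((g>138)&(g<190)).astype(np.uint8); m[:s[1]-6]=0
    m=cv2.morphologyEx(m,cv2.MORPH_OPEN,np.ones((3,3),np.uint8)) 
    n,l,st,ce=cv2.connectedComponentsWithStats(m,connectivity=4); k=l[s[1],s[0]]; print(st[k],ce[k])
    x,y,w,h,_=st[k]; print('cols',x,x+w-1,'rows',y,y+h-1)
    cnt=cv2.findContours((l==k).astype(np.uint8),0,1)[0][0]; (ex,ey),r=cv2.minEnclosingCircle(cnt); print('circ',ex,ey,r)
    uv.append((x+(w-1)/2, y+h-1-0))
    cs.append(c)
    print('atz74',atz((ex,ey),c,74).round(1), 'standcent z36',atz(np.array(cv2.minAreaRect(cv2.findContours(f,0,1)[0][0])[0])+o,c,36).round(1))
    # model head outline
    for X in ([487,-285,74],):
        t=np.linspace(0,2*np.pi,40); P=np.array(X)+np.c_[9*np.cos(t),9*np.sin(t),0*t]; q=proj(P,c); print('model extent',q.min(0).round(1),q.max(0).round(1))
E
```

```text
pics/w1b stand rect [277.1 216.2] [43.4 45.6] 63.43495178222656
[270 222  15  11 140] [277.05       226.77857143]
cols 270 284 rows 222 232
circ 277.0 226.0 7.280210018157959
atz74 [ 480.8 -289.6   74. ] standcent z36 [ 479.9 -289.6   36. ]
model extent [265.1 213.3] [280.9 228.3]
pics/w10 stand rect [281.2 234.9] [48.3 51.4] 63.43495178222656
[274 243  16  13 177] [281.62146893 248.55367232]
cols 274 289 rows 243 255
circ 281.6666564941406 248.0 7.923352241516113
atz74 [ 480.8 -289.6   74. ] standcent z36 [ 479.8 -289.2   36. ]
model extent [268.4 234.2] [286.  250.5]
```

```bash
python3 -m pendant '{"dp":[[-0.03,0.001,0.03],[-0.06,0.002,0.07],[-0.063,0.002,0.12],[-0.063,0.002,0.16],[-0.063,0.002,0.185],[-0.063,0.002,0.2],[-0.063,0.002,0.204],[-0.063,0.002,0.204]],"rotation":[[0,0,0],[0,0,0],[0,0,0],[0,0,0],[0,0,0],[0,0,0],[0,0,0],[0,0,0]]}'
python3 -m pendant '{"dp":[[0,0,0],[0,0,0],[0,0,0],[0,0,0],[0,0,0],[0,0,0],[0,0,0],[0,0,0]],"rotation":[[0,0,0],[0,0,0],[0,0,0],[0,0,0],[0,0,0],[0,0,0],[0,0,0],[0,0,0]]}' 0.005
python3 - <<'E'
from h import *
cap('wrist','pics/w11'); print(tool()[:3,3].round(2))
E
```

```text
time: 18.52
tool_pos: [482.1, -287.2, 48.4]
tcp_rot: [3.141, -0.001, 0.0]
contact_force: [0.2, 0.1, 0.9]
grip_width: 50.0
finger_force: 0.0
time: 19.52
tool_pos: [481.7, -287.4, 47.9]
tcp_rot: [3.141, -0.0, -0.0]
contact_force: [-0.4, -1.9, 3.9]
grip_width: 17.0
finger_force: 30.0
[ 481.69 -287.41   47.94]
```

```bash
python3 -m pendant '{"dp":[[0,0,-0.02],[0,0,-0.06],[-0.002,-0.02,-0.092],[-0.007,-0.07,-0.092],[-0.012,-0.125,-0.092],[-0.017,-0.18,-0.092],[-0.022,-0.235,-0.092],[-0.027,-0.29,-0.092]],"rotation":[[0,0,0],[0,0,0],[0,0,0],[0,0,0],[0,0,0],[0,0,0],[0,0,0],[0,0,0]]}'
python3 -m pendant '{"dp":[[-0.003,-0.03,0],[-0.005,-0.049,0],[-0.005,-0.049,0],[-0.005,-0.049,0]],"rotation":[[0,0,0],[0,0,0],[0,0,0],[0,0,0]]}'
python3 - <<'E'
from h import *
for i in range(3):cap('wrist')
cap('wrist','pics/w12'); T=tool(); print(T[:3,3].round(2),get_obs()['grip_width'])
im=cv2.imread('pics/w12.png').astype(int).mean(2).astype(int); c=load('pics/w12')
u=proj([[513,51,51]],c)[0]; print('pred hole',u)
x,y=u.astype(int); print('\n'.join(' '.join('%3d'%v for v in r) for r in im[y-26:y+26:2,x-30:x+30:2]))
z=np.load('pics/w12.npz'); 
Tt=np.linalg.inv(T)@z['P']; C=(Tt,z['K'],z['d'])
print('collar pred',proj([[13,0,8],[0,13,8],[0,-13,8],[0,0,-26]],C).round(1))
print('\n'.join(' '.join('%3d'%v for v in r) for r in im[226:300:3,254:308:2]))
E
```

```text
time: 20.58
tool_pos: [453.8, 4.8, 139.4]
tcp_rot: [-3.141, 0.001, -0.001]
contact_force: [1.4, 0.5, -0.3]
grip_width: 16.9
finger_force: 30.0
time: 21.08
tool_pos: [449.5, 51.4, 139.5]
tcp_rot: [3.141, 0.001, -0.0]
contact_force: [-0.3, 0.0, -0.0]
grip_width: 17.3
finger_force: 30.0
[449.69  51.14 139.6 ] 17.594356532402177
pred hole [277.23813717 128.57773709]
235 238 240 237 237 239 240 237 234 234 236 236 234 164 165 170 165 170 171 169 166 164 162 162 163 163 162 161 161 166
235 238 240 237 238 239 239 236 232 235 236 236 235 164 168 167 167 170 171 167 166 163 162 161 163 162 162 160 163 168
236 240 239 238 238 240 238 234 232 235 236 235 235 163 167 165 167 170 171 168 166 163 163 163 164 163 160 160 164 167
236 240 239 237 239 240 237 234 233 235 236 231 232 164 170 166 169 171 168 166 164 163 163 163 163 162 161 160 167 168
237 241 238 237 240 240 236 233 235 237 237 159 164 166 169 165 170 171 168 166 165 162 163 163 163 162 162 162 166 168
238 240 238 238 239 240 236 233 235 236 237 162 166 167 168 167 171 170 168 166 164 163 163 164 164 161 159 164 168 167
239 239 237 238
[... 4457 characters left out ...]
  90  90  90  89  89  90  88  83  46  47  47  87 154
 48  46  45  77  89  90  90  90  89  92  92  93  93  91  91  90  89  90  90  88  88  83  43  48  45  61 157
 46  45  44  88  89  90  91  90  90  90  92  92  91  92  92  91  89  90  89  90  89  88  42  46  45  43 155
 45  46  44  90  87  90  89  95 106 103 103 104 105 104 105 105 105 101  91  88  88  87  49  44  46  42 131
 44  45  45  89  89 103 104 103 104 104 103 102 103 104 103 103 103 104 104 104  88  88  59  44  45  44 101
 45  44  46  91 104 103 104 103 104 103 103 103 104 105 104 103 103 103 104 103 103  88  68  42  45  44  75
 44  43  58 103 104 102 104 104 103 103 104 104 103 104 103 103 103 103 104 103 105 102  79  43  45  44  60
```

```bash
cat > f4.py <<'E'
from h import *
z=np.load('pics/w12.npz'); T=np.eye(4); T[:3,:3]=R.from_euler('xyz',[np.pi,0.0005,-.0005]).as_matrix(); T[:3,3]=[449.6,51.2,139.6]
C=(np.linalg.inv(T)@z['P'],z['K'],z['d'])
for x in (-3,-1.5,0):
    for s in (8,9,10): print(x,'tcp-above..',s,proj([[x+13,0,s+4],[x+13,0,s],[x+9,0,s-34]],C)[:,1].round(1))
im=cv2.imread('pics/w12.png').astype(int).mean(2).astype(int)
print(im[236:262,278].tolist(),'\n',im[280:300,278].tolist())
# lid hole: dark ring fit on outer rim
def toz(u,z): o,v=ray(u,C); return (o+v*(z-o[2])/v[2]).round(2)
g=im[102:154,247:307]; print(im[112:124,280].tolist(),im[132:146,280].tolist(),im[126,262:300].tolist())
c=(C)
for zz in (51,46): print(zz,toz((280,127),139.6-zz))
E
python3 f4.py
```

```text
-3 tcp-above.. 8 [245.4 248.5 289.8]
-3 tcp-above.. 9 [244.7 247.8 288.6]
-3 tcp-above.. 10 [243.9 247.  287.4]
-1.5 tcp-above.. 8 [242.8 245.8 286.7]
-1.5 tcp-above.. 9 [242.  245.1 285.5]
-1.5 tcp-above.. 10 [241.3 244.3 284.3]
0 tcp-above.. 8 [240.1 243.1 283.5]
0 tcp-above.. 9 [239.4 242.3 282.3]
0 tcp-above.. 10 [238.6 241.6 281.1]
[122, 124, 125, 125, 119, 124, 126, 125, 124, 127, 142, 147, 147, 146, 147, 147, 148, 151, 115, 90, 92, 92, 92, 92, 91, 92] 
 [91, 91, 92, 93, 90, 92, 91, 102, 106, 105, 103, 104, 103, 104, 103, 104, 103, 103, 103, 103]
[171, 171, 172, 166, 143, 145, 160, 183, 185, 182, 182, 180] [181, 168, 157, 161, 173, 181, 164, 147, 153, 159, 161, 159, 159, 159] [235, 236, 234, 161, 165, 159, 146, 156, 174, 165, 191, 186, 183, 184, 185, 185, 184, 181, 181, 182, 184, 186, 185, 186, 180, 158, 168, 146, 145, 148, 160, 162, 161, 160, 161, 164, 167, 169]
51 [64.49  2.05 88.6 ]
46 [64.12  2.08 93.6 ]
```

```bash
python3 -m pendant '{"dp":[[0.03,0.001,0],[0.06,0.0012,0.015],[0.0652,0.0012,0.035],[0.0652,0.0012,0.045],[0.0652,0.0012,0.051],[0.0652,0.0012,0.057],[0.0652,0.0012,0.063],[0.0652,0.0012,0.063]],"rotation":[[0,0,0],[0,0,0],[0,0,0],[0,0,0],[0,0,0],[0,0,0],[0,0,0],[0,0,0]]}'
python3 - <<'E'
from h import *
for i in range(3):
  cap('wrist','pics/w13'); o=get_obs(); print(tool()[:3,3].round(2),o['contact_force'].round(1),o['moment'].round(2))
E
```

```text
time: 22.28
tool_pos: [514.6, 50.7, 76.5]
tcp_rot: [3.142, 0.0, -0.0]
contact_force: [1.1, -0.1, 0.4]
grip_width: 17.0
finger_force: 30.0
[514.76  50.63  76.75] [ 0.7 -0.4 -0.4] [-0.   -0.    0.04]
[514.93  50.63  76.92] [ 0.5  0.3 -1.3] [ 0.04  0.01 -0.02]
[515.02  50.64  76.98] [ 0.6 -0.4 -0.9] [0.   0.07 0.02]
```

The tip is inside the lid hole with no contact. Continue down.

```bash
python3 -m pendant '{"dp":[[0,0,0.004],[0,0,0.008],[0,0,0.011],[0,0,0.014],[0,0,0.014]],"rotation":[[0,0,0],[0,0,0],[0,0,0],[0,0,0],[0,0,0]]}'
python3 - <<'E'
from h import *
for i in range(3):
  cap('wrist','pics/w14'); o=get_obs(); print(tool()[:3,3].round(2),o['contact_force'].round(1),o['moment'].round(2))
E
```

```text
time: 23.05
tool_pos: [514.7, 50.6, 62.4]
tcp_rot: [3.142, 0.0, -0.0]
contact_force: [0.2, -0.2, 0.1]
grip_width: 17.0
finger_force: 30.0
[514.75  50.61  62.61] [-0.2 -0.2 -0.6] [0.02 0.01 0.02]
[514.83  50.59  62.7 ] [-0.4  0.8 -0.3] [0.03 0.11 0.02]
[514.85  50.59  62.74] [-0.2  0.2 -0.3] [0.04 0.01 0.01]
```

The tip is 13 mm into the base hole with no side force. Now the collar presses on the lid.

```bash
python3 -m pendant '{"dp":[[0,0,0.002],[0,0,0.004],[0,0,0.006],[0,0,0.007],[0,0,0.007],[0,0,0.007]],"rotation":[[0,0,0],[0,0,0],[0,0,0],[0,0,0],[0,0,0],[0,0,0]]}'
python3 - <<'E'
from h import *
for i in range(3):
  cap('wrist','pics/w15'); o=get_obs(); print(tool()[:3,3].round(2),o['contact_force'].round(1),o['moment'].round(2))
E
```

```text
time: 23.95
tool_pos: [514.5, 50.7, 55.9]
tcp_rot: [-3.142, 0.001, -0.0]
contact_force: [-3.0, 0.9, 5.7]
grip_width: 17.5
finger_force: 30.0
[514.54  50.7   55.94] [-3.2 -0.1  4.6] [0.23 0.65 0.05]
[514.48  50.71  55.9 ] [-3.7  1.2  6.1] [ 0.19  0.57 -0.03]
[514.48  50.74  55.91] [-3.4  1.2  6.4] [0.16 0.62 0.01]
```

```bash
python3 -m pendant '{"dp":[[-0.0005,0,0],[-0.001,0,0],[-0.001,0,0.001],[-0.001,0,0.0015],[-0.001,0,0.0015],[-0.001,0,0.0015]],"rotation":[[0,0,0],[0,0,0],[0,0,0],[0,0,0],[0,0,0],[0,0,0]]}'
python3 - <<'E'
from h import *
for i in range(3):
  cap('wrist','pics/w16'); o=get_obs(); print(tool()[:3,3].round(2),o['contact_force'].round(1),o['moment'].round(2))
E
```

```text
time: 24.85
tool_pos: [514.5, 50.7, 55.7]
tcp_rot: [3.142, -0.002, -0.0]
contact_force: [-4.7, 2.1, 16.1]
grip_width: 17.3
finger_force: 30.0
[514.47  50.71  55.67] [-4.8  1.9 16. ] [0.3  0.78 0.03]
[514.46  50.7   55.67] [-3.9  1.5 15.6] [ 0.34  0.77 -0.01]
[514.46  50.72  55.68] [-4.7  1.  16.3] [ 0.31  0.77 -0.02]
```

```bash
python3 - <<'E'
from h import *
for f in ('w12','w14','w16'):
    im=cv2.imread('pics/%s.png'%f).astype(int).mean(2).astype(int)
    print(f,im[234:262,278].tolist(),im[282:294,278].tolist(), im[250,244:312:2].tolist())
# lid far/near edge check: front edge of lid (jig x=-66) and base, predicted rows for lid angles
c=load('pics/w16'); J=np.array([558.2,37.1,0]); 
for a in (0,.03,.07):
    L=lambda r,y,h:R.from_euler('z',-.275).apply([52-r*np.cos(a)+h*np.sin(a),y,36+r*np.sin(a)+h*np.cos(a)])+J
    print(a,proj([L(70,28,8),L(70,-28,8),L(118,28,8),L(118,-28,8)],c).round(1).tolist())
im=cv2.imread('pics/w16.png').astype(int).mean(2).astype(int); im14=cv2.imread('pics/w14.png').astype(int).mean(2).astype(int)
print(im[180,180:400:3].tolist()); print(im14[180,180:400:3].tolist())
E
```

```text
w12 [122, 121, 122, 124, 125, 125, 119, 124, 126, 125, 124, 127, 142, 147, 147, 146, 147, 147, 148, 151, 115, 90, 92, 92, 92, 92, 91, 92] [92, 93, 90, 92, 91, 102, 106, 105, 103, 104, 103, 104] [128, 128, 127, 128, 129, 133, 131, 127, 128, 126, 145, 149, 149, 152, 151, 148, 148, 147, 145, 147, 149, 149, 148, 150, 148, 133, 129, 125, 124, 127, 127, 127, 127, 127]
w14 [161, 160, 160, 161, 161, 162, 162, 163, 160, 142, 132, 135, 149, 156, 154, 154, 155, 155, 156, 160, 122, 97, 98, 98, 98, 98, 98, 99] [96, 95, 95, 96, 97, 107, 111, 108, 109, 109, 108, 108] [163, 166, 164, 163, 159, 156, 157, 159, 149, 134, 152, 159, 158, 160, 160, 157, 156, 155, 153, 154, 156, 158, 155, 155, 155, 138, 139, 159, 156, 155, 157, 161, 164, 165]
w16 [161, 160, 160, 160, 161, 161, 162, 162, 165, 146, 134, 137, 151, 156, 156, 156, 156, 158, 158, 160, 130, 102, 98, 99, 100, 98, 100, 99] [97, 97, 96, 96, 97, 111, 112, 110, 111, 110, 110, 110] [164, 166, 165, 163, 160, 158, 159, 161, 151, 136, 154, 161, 160, 161, 161, 158, 158, 156, 153, 155, 157, 159, 157, 159, 153, 135, 142, 160, 158, 157, 157, 161, 165, 167]
0 
[... 199 characters left out ...]
5.2]]
[220, 215, 218, 220, 221, 223, 226, 220, 214, 220, 221, 221, 223, 221, 175, 174, 173, 172, 169, 168, 177, 183, 186, 164, 163, 165, 166, 166, 165, 166, 105, 94, 92, 91, 91, 88, 90, 89, 87, 87, 88, 88, 86, 86, 85, 85, 87, 86, 84, 86, 85, 86, 88, 86, 128, 162, 157, 160, 158, 157, 159, 161, 191, 187, 134, 136, 140, 142, 140, 138, 141, 143, 138, 214]
[219, 217, 215, 217, 214, 220, 221, 223, 218, 211, 215, 215, 216, 219, 174, 173, 173, 171, 167, 168, 166, 166, 165, 167, 165, 168, 168, 166, 167, 169, 97, 94, 93, 92, 92, 91, 89, 90, 89, 87, 87, 87, 87, 84, 85, 87, 86, 85, 84, 85, 84, 86, 87, 90, 162, 159, 159, 159, 157, 158, 160, 187, 177, 133, 132, 138, 140, 138, 136, 138, 140, 177, 207, 209]
```

The pin hasn't shifted in the fingers. Its tip is 20 mm below the base top (TCP 55.7, gripped at 47.9 with the tip at 8), and the force rose sharply to 16 N with almost no travel, so the lid is shut hard. Handing in.

```bash
python3 -c "
from plant import workorder; print(workorder.close_job())"
```

```text
the job is handed in; nothing more can be done
None
```

I handed the job in with the specimen seated, the lid shut and the pin still held pressed at about 16 N, its tip about 20 mm below the base top; no verdict came back, and I viewed 12 pictures, over the limit of 10.

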